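Seat the push nut on a pantry turntable

ROBOT

A 6-joint arm with a two-finger parallel gripper is mounted at the origin on a cart in front of the work surface, level with it; the furniture and walls round the work are solid. World frame = base frame: x ahead of the robot, y to its left, z up, the work surface at z = 0. Lengths are in m, angles in rad, forces in N, time in s.
With the tool pointing down it reaches from about 0.3 to 0.875 m from the base axis. Payload 6.4 kg.
Tool frame: the origin (TCP) lies at the very end of the fingers, on their centre line; the grasp point (between the pads) lies 19 mm behind it; z points along the fingers, y is the line along which they close (so a half turn about z gives the same grasp; the last joint's range is limited). The gripper opens to 85 mm and grips with 20 to 120 N. Pads are 22 mm wide; open, the fingers measure 114 mm over their backs; the gripper's body (76 mm by 85 mm) begins 54 mm behind the grasp point. The pads swing forward as they close: fully open they stand 13 mm farther back than shut.
Start: joints at [-1.352, 0.181, 1.607, -0, 1.354, -0.206], TCP at [0.237, -0.524, 0.193] pointing down, gripper open.
Joint ranges: [-2.99, 2.99], [-0.89, 2.07], [0.3, 2.58], [-1.14, 4.28], [0, 2.63], [-3.12, 3.12]. Speed limits (rad/s): [2.57, 2.57, 3.01, 3.14, 3.14, 3.14].

INTERFACE

Orientations are given as a unit quaternion [w, x, y, z].
In Python, from bench import ctrl gives the robot as it stands.
- The arm moves only by the tool jog_arm, never from a script. Its argument "series" is a list that holds one entry, the list of rows, each a list of 7 numbers: the shift along the tool's x, y, z in mm, then the turn, a rotation vector about the tool's x, y, z in rad, then the finger opening in mm, from 0 to 85.4. In form: [[[tx, ty, tz, rx, ry, rz, gripper], ...]]. A call has exactly 10 rows; each row shifts and turns the commanded pose from where the row before left it, along the tool's axes as they then stand; what a row does not reach is not made up. A row lasts 1/10 s, in which the tool goes at most 50 mm and 8.59 degrees, less where a joint would pass 70% of its speed; a pose out of reach is approached as far as the arm can. A call with a gripper value outside its range is refused whole. The fingers move at their own pace and stop on an object; the grip force is fixed at half the most. Time passes only in rows, so rows that do not move let the fingers close, or fill a call up. It gives the time, the measured TCP pose, the force, the opening and the grip force at its end, in the units of the state.
- ctrl.get_obs(): the state, without advancing time (a new reading comes with each control period).
- ctrl.camera(name): name is "side" or "top"; returns a dict with "frame" (384x512x3 uint8, blue, green, red), "z_map" (384x512 float32, m along the optical axis (not along the pixel's ray), 0 where there is no reading), "fx", "fy", "cx", "cy" (pixels), "k1" (the pictures are not rectified: a ray, as slopes to the right and down, at radius r is drawn at 1 + k1 r^2 times it, then the intrinsics apply), "xyz" and "rotation" of the camera in the world. Camera axes: x right, y down, z forward; pixel columns grow to the right and rows downward; lengths in m; the calibration is good to about 2 mm. A picture is of the moment at which its call begins.
- ctrl.hand_in(): hands the job in; it is judged then, once.
The state is a dict: "time_s": time; "q": joint angles; "dq": joint speeds; "joint_efforts": joint torques, N m; "eef_pos": TCP position; "eef_rot": TCP orientation; "wrist_force": force on the tool from outside, world axes, zero at the start; "torque": the same for the moment, N m; "opening": opening from 0.0 (shut) to 1.0 (fully open); "grasp_force": force on a finger pad.
Only numpy, scipy, OpenCV 4.12 (cv2) and the standard library are available. Lean on these libraries where they do the work, as an engineer would, in place of code of your own. Each camera call takes 0.05 s, during which the arm holds its last target. There are 200 camera calls.

TASK

The brass push nut has only been started on the steel spindle of the wooden turntable. Take the red-headed hollow setting tool, put it over the spindle and press the nut straight down until it sits tight on the spring washer hidden in the hub and keeps the washer part compressed; how deep the washer lies differs from hub to hub, so go by feel, and do not crush the washer flat. Then stand the tool upright on the worktop again, off the turntable; touch the nut only with the tool, and leave the caddy, the ramekin and the cup where they are.

Things in the scene. Friction and masses are not known exactly. Their poses are not given: they have to be found in the camera images.
- driver: loose hollow setting tool, 80 to 130 g, upright on the worktop, open end down. Red round grip head 34 mm across, from 26.5 to 48.8 mm above its foot, with a small steel disc on its closed top; below it a steel tube 23 mm across with a bore 15 mm wide and 41 mm deep, open at the foot. Origin: centre of the foot, z up along the axis
- driver_foot (a point): centre of the tool's open foot (the same point as its origin); the foot's ring presses on the nut's top while the spindle goes up the bore
- base: fixed black turntable foot, 120 mm across, 14 mm high, with an upright plain steel spindle 10 mm thick in its middle; the spindle's top 10 mm is a slender round nose, which ends 68 mm above the worktop. Origin: centre of the underside, z up
- spindle_tip (a point): centre of the spindle's top end, 68 mm above the worktop
- nut: brass push nut, a toothed disc 26 mm across and 3 mm thick, started on the spindle; it can only slide along the spindle. Its underside starts 50 to 54 mm above the worktop. Its teeth drag with about 10 N all the way, and hold it as firmly against going back up, so it stays where it is left. While pressing, drag and washer force add up. Origin: centre of its underside
- nut_top (a point): centre of the nut's upper face, 3 mm above its underside
- tray: fixed round wooden tray on the foot, 190 mm across, its top 28 mm and its lip 34 mm above the worktop, with an aluminium hub 54 mm across in the middle that has an open well, 36 to 42 mm wide, round the spindle. In the well lies a steel spring washer 30 mm across, on which the nut must bear. Origin: on the worktop below the centre, z up
- hub_rim (a point): centre of the hub's rim, 46 mm above the worktop. The spring washer's top lies 2 to 14 mm below it (differs each time, not measured). The washer starts to yield at 2 N, gives 1 mm per 6 N more, and is flat after 4 mm; over 20 N it counts as crushed. The nut must by its own bite keep it loaded with over 4 N; pressing it down 1 to 2 mm is good
- caddy: tea caddy, white body and grey metal lid, loose, 62 mm across, 80 mm high, origin under its centre; bystander
- dish: white fluted ramekin, loose, 70 mm across, 40 mm high, origin under its centre; bystander
- cup: white espresso cup with a fern pattern, loose, 58 mm wide, 81 mm with its handle, 56 mm high, origin under its centre; bystander
Not all that is in view belongs to the job. Several things have the shape of the driver; the one meant has the colours described above.

How it is judged:
On the way, in this order (a step that is already met when the one before it is completed fails the run):
1. the tool is upright over the spindle, the spindle's tip in its bore, the nut not yet on the washer (horizontal distance between driver_foot and spindle_tip below 0.006 m and angle between driver's own z axis and vertical below 0.1 rad and z of driver_foot in the frame of spindle_tip below -0.004 m and contact force between nut and tray below 0.5 N), for 0.1 s.
2. the tool presses the nut on the spring washer with more than 4 N (horizontal distance between driver_foot and spindle_tip below 0.006 m and angle between driver's own z axis and vertical below 0.1 rad and z of driver_foot in the frame of spindle_tip below -0.004 m and contact force between nut and tray above 4 N and contact force between driver and nut above 2 N), for 0.2 s.
At the end, for the whole second after the job is handed in: The nut by its own bite keeps pressing on the spring washer with more than 4 N, and the released tool stands still and upright (within 6 degrees) on the worktop, its foot less than 8 mm above it, clear of the tray (contact force between nut and tray above 4 N and angle between driver's own z axis and vertical below 0.1 rad and height (world z) of driver below 0.008 m and horizontal distance between driver and tray above 0.095 m and linear speed of driver below 0.01 m/s); the robot touches nothing.
It fails at once if the spring washer is pressed with more than 20 N (contact force between nut and tray above 20 N).
It fails at once if the fingers or the hand press on the nut with more than 2 N (contact force between any of the arm, the fingers and nut above 2 N).
It fails at once if the tea caddy is pushed more than 20 mm or tipped (distance of caddy from where it was at the start of the episode above 0.02 m or angle between caddy's own z axis and vertical above 0.3 rad).
It fails at once if the ramekin is pushed more than 20 mm or tipped (distance of dish from where it was at the start of the episode above 0.02 m or angle between dish's own z axis and vertical above 0.3 rad).
It fails at once if the espresso cup is pushed more than 20 mm or tipped (distance of cup from where it was at the start of the episode above 0.02 m or angle between cup's own z axis and vertical above 0.3 rad).
It also fails if it takes over 64 s, if anything falls off the work surface, if the arm or the gripper's body presses on something with over 40 N, if the wrist force passes 120 N, or if a joint passes its speed limit or range.

## Working session

There is one attempt and no reset: what is moved stays moved. The work goes in short steps, Python scripts to look and compute and a tool call to move; the robot and the scene stay as the last step left them, time stands still between calls to the robot, and variables do not carry over. Pictures are saved under pics/ and viewed, at most 10 in all, crops included, and the job is handed in when it is done.

Besides the shell and the picture viewer there is one more tool, called after "Emit:" by a JSON object that holds its "op" and its "data", one argument or row to a line. jog_arm: Moves the arm, as the interface text tells. Its arguments: {"type":"object","properties":{"series":{"type":"array"}},"required":["series"]}

```bash
mkdir -p pics; cat > h.py <<'E'
import numpy as np, cv2
from bench import ctrl
def snap(n):
    c=ctrl.camera(n); np.save(f'pics/{n}.npy',c,allow_pickle=True); return c
def K(c): return np.array([[c['fx'],0,c['cx']],[0,c['fy'],c['cy']],[0,0,1.]])
def rays(c,uv):
    p=cv2.undistortPoints(np.array(uv,float).reshape(-1,1,2),K(c),np.array([c['k1'],0,0,0.])).reshape(-1,2)
    return np.c_[p,np.ones(len(p))]
def R(c):
    r=np.array(c['rotation'],float)
    if r.shape==(3,3): return r
    from scipy.spatial.transform import Rotation as T
    return T.from_quat(r[[1,2,3,0]]).as_matrix()
def atz(c,uv,z):  # ray hits plane z
    d=rays(c,uv)@R(c).T; o=np.array(c['xyz']); return o+d*((z-o[2])/d[:,2])[:,None]
def cloud(c):
    h,w=c['z_map'].shape; u,v=np.meshgrid(np.arange(w),np.arange(h))
    return (rays(c,np.c_[u.ravel(),v.ravel()])*c['z_map'].reshape(-1,1)@R(c).T+np.array(c['xyz'])).reshape(h,w,3)
def proj(c,P):
    q=(np.atleast_2d(P)-np.array(c['xyz']))@R(c)
    return cv2.projectPoints(q.reshape(-1,1,3),np.zeros(3),np.zeros(3),K(c),np.array([c['k1'],0,0,0.]))[0].reshape(-1,2)
E
python3 - <<'E'
from h import *
for n in('top','side'):
    c=snap(n); cv2.imwrite(f'pics/{n}1.png',cv2.resize(c['frame'],(800,600),interpolation=cv2.INTER_CUBIC))
    print(n,c['xyz'],c['rotation'],c['fx'],c['k1'])
print(ctrl.get_obs())
E
```

```text
top [ 0.42533616 -0.02558933  1.23005644] [-0.02430091  0.71739857 -0.69572008  0.02687602] 382.01510774905665 0.0020252441221505126
side [ 0.20689444 -0.76070418  0.57640038] [-0.47036492  0.86328819 -0.15439468  0.09824771] 355.30068371537186 -0.06335211821860069
{'time_s': 0.1, 'q': array([-1.35225980e+00,  1.81464849e-01,  1.60786882e+00,  2.58496732e-05,
        1.35380058e+00, -2.06277316e-01]), 'dq': array([-1.23792202e-03, -1.66612094e-03, -2.80434446e-03,  2.25680894e-04,
       -7.59666015e-05, -9.80980082e-04]), 'joint_efforts': array([ 8.40971393e-05, -4.45882380e+01, -3.52237594e+01, -2.45848341e-04,
        4.19527831e-03, -1.60385974e-05]), 'eef_pos': array([ 0.23690527, -0.5233442 ,  0.1923943 ]), 'eef_rot': array([-7.70859090e-04,  9.77526633e-01,  2.10810547e-01,  7.89469745e-06]), 'wrist_force': array([0.32754473, 1.28886262, 0.50900059]), 'torque': array([ 0.0113978 , -0.03188591,  0.01607039]), 'grasp_force': 0.0, 'opening': 0.9970737603460994}
```

View pics/top1.png

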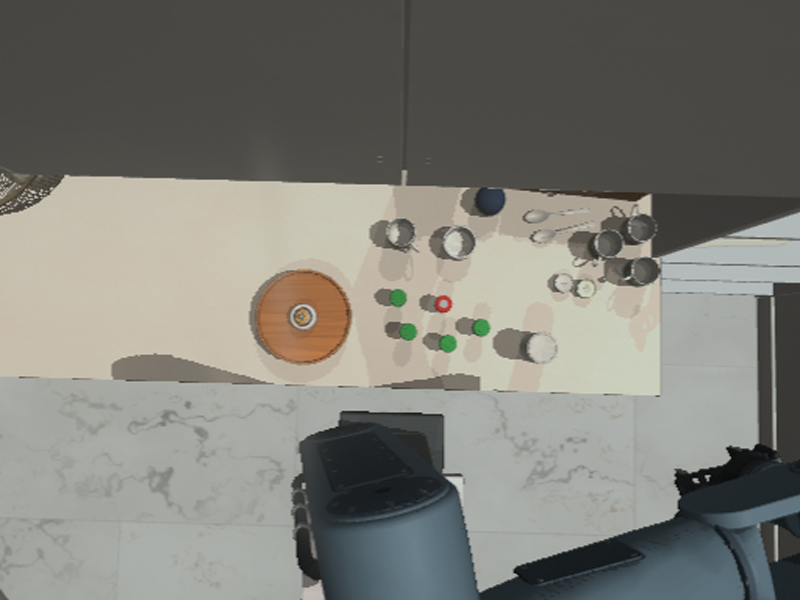

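View pics/side1.png

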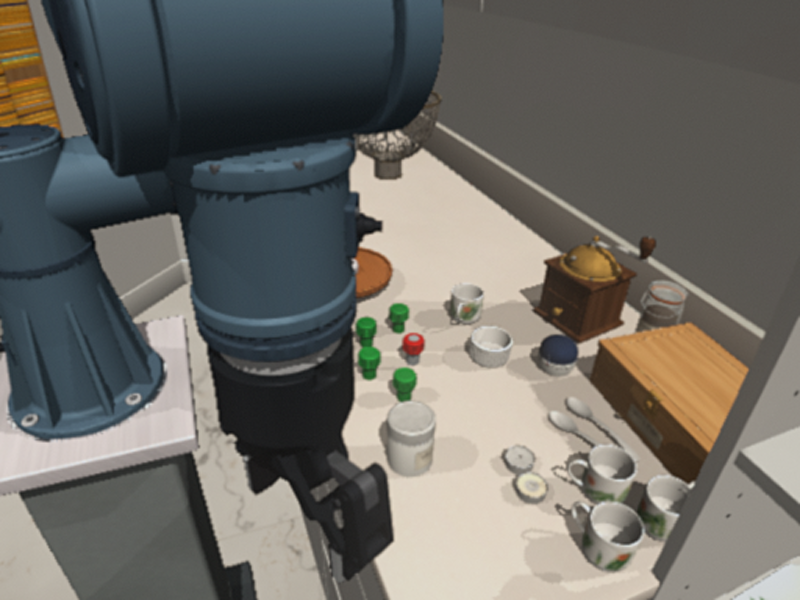

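Top view, in 800-px coordinates: red-headed tool at (443,303), turntable spindle at (302,316). Green lookalikes are at (398,298), (407,331), (447,343) and (481,327); caddy at (538,347), ramekin at (457,242), cup at (400,233).

```bash
python3 - <<'E'
from h import *
t=np.load('pics/top.npy',allow_pickle=True).item(); s=np.load('pics/side.npy',allow_pickle=True).item()
for n,c in(('top',t),('side',s)):
    f=c['frame'].astype(int); P=cloud(c)
    m=(f[...,2]>130)&(f[...,1]<70)&(f[...,0]<70)
    k,l,st,ce=cv2.connectedComponentsWithStats(m.astype(np.uint8)); i=1+st[1:,4].argmax()
    x,y,w,h,a=st[i]; ctr=np.array([x+(w-1)/2,y+(h-1)/2])
    p=P[l==i]; print(n,'red',st[i],ctr,'depth pts med',np.median(p,0),'max z',p[:,2].max())
    if n=='top': print(' atz .0488',atz(c,[ctr],.0488))
    hs=P.reshape(-1,3)
    g=(f[...,1]>100)&(f[...,2]<70)&(f[...,0]<80)
    k,l,st,ce=cv2.connectedComponentsWithStats(g.astype(np.uint8))
    for i in range(1,k):
        if st[i,4]>20: print(' green',np.round(atz(c,[ce[i]],.045)[0],3) )
P=cloud(t)
# tray: wood colours
f=t['frame'].astype(int); m=(f[...,2]>140)&(f[...,0]<90)&(f[...,1]>60); m[:, :140]=0;m[:,240:]=0
m[:160]=0;m[240:]=0
cn=max(cv2.findContours(m.astype(np.uint8),0,1)[0],key=cv2.contourArea)
e=cv2.fitEllipse(cv2.convexHull(cn)); print('tray ell',e,atz(t,[e[0]],.033))
b=P[190:216,180:208].reshape(-1,3); i=b[:,2].argsort()[-4:]; print('highest near spindle',b[i])
print('hub z>.04',np.array([b[b[:,2]>.04].min(0),b[b[:,2]>.04].max(0)]))
print('table z',np.median(P[200:220,220:235,2]),'cabinet z',np.median(P[60:100,100:400].reshape(-1,3),0),P[118:121,100:240:40].reshape(-1,3).round(3)[:6])
z=t['frame'][185:221,175:211]; r=t['frame'][172:208,262:306]
cv2.imwrite('pics/crop1.png',np.hstack([cv2.resize(z,(396,396),interpolation=2),cv2.resize(r,(396,396),interpolation=2)]))
E
```

```text
top red [279 190  10  10  45] [283.5 194.5] depth pts med [ 0.49912988 -0.10724897  0.04743407] max z 0.05434103649926825
 atz .0488 [[ 0.49796331 -0.10827104  0.0488    ]]
 green [ 0.509 -0.017  0.045]
 green [ 0.455 -0.184  0.045]
 green [ 0.443 -0.039  0.045]
 green [ 0.421 -0.118  0.045]
side red [258 215  13  12  81] [264.  220.5] depth pts med [ 0.49295341 -0.12008459  0.04538888] max z 0.049959279895573805
 green [ 0.505 -0.023  0.045]
 green [ 0.437 -0.043  0.045]
 green [ 0.416 -0.12   0.045]
 green [ 0.45  -0.187  0.045]
tray ell ((193.8546142578125, 202.45262145996094), (59.66207504272461, 60.861427307128906), 67.05360412597656) [[0.46535436 0.17066197 0.033     ]]
highest near spindle [[ 0.46537339  0.17054809  0.06838393]
 [ 0.42533616 -0.02558933  1.23005644]
 [ 0.42533616 -0.02558933  1.23005644]
 [ 0.42533616 -0.02558933  1.23005644]]
hub z>.04 [[ 0.42533616 -0.02558933  0.04014539]
 [ 0.49123589  0.19713411  1.23005644]]
table z 6.368593247363386e-05 cabinet z [ 0.61392738 -0.01186872  0.71639794] [[ 0.733  0.494 -0.001]
 [ 0.737  0.364 -0.001]
 [ 0.74   0.232  0.005]
 [ 0.746  0.103 -0.003]
 [ 0.73   0.495 -0.004]
 [ 0.734  0.364 -0.004]]
```

View pics/crop1.png

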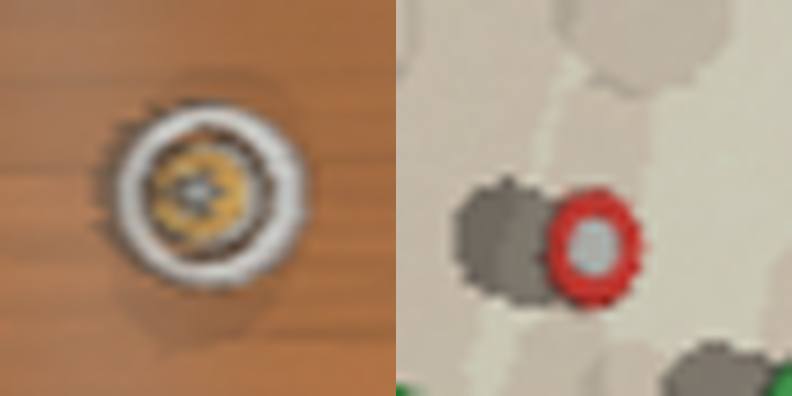

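Emit:
{"op": "jog_arm", "data": {
  "series": [
    [[35,-23,0,0,0,0,60],[35,-23,0,0,0,0,60],[35,-23,0,0,0,0,60],[35,-23,0,0,0,0,60],[35,-23,0,0,0,0,60],[35,-23,0,0,0,0,60],[35,-23,0,0,0,0,60],[35,-23,0,0,0,0,60],[35,-23,0,0,0,0,60],[35,-23,0,0,0,0,60]]
  ]
}}

```text
time_s: 1.1
eef_pos: [0.4616, -0.1684, 0.193]
eef_rot: [-0.0, 0.978, 0.211, -0.0]
wrist_force: [0.3, -0.4, -0.1]
opening: 0.705
grasp_force: 0.0
```

```bash
cat >> h.py <<'E'
from scipy.spatial.transform import Rotation as T
def st(target=None):
    o=ctrl.get_obs(); r=T.from_quat(np.array(o['eef_rot'])[[1,2,3,0]]).as_matrix()
    print('t',round(o['time_s'],2),'p',o['eef_pos'].round(4),'F',o['wrist_force'].round(2),'tau',o['torque'].round(3),'open',round(o['opening'],3),'grip',round(o['grasp_force'],1),'q',o['q'].round(2))
    print('tool z',r[:,2].round(4),'yaw',np.arctan2(r[1,0],r[0,0]).round(4))
    if target is not None: print('shift tool mm',(r.T@(np.array(target)-o['eef_pos'])*1000).round(1))
    return o,r
E
python3 -c "
from h import *
st([.498,-.108,.10])"
```

```text
t 1.1 p [ 0.4616 -0.1684  0.193 ] F [ 0.31 -0.36 -0.14] tau [-0.011  0.015  0.04 ] open 0.705 grip 0.0 q [-0.59 -0.01  1.81 -0.    1.34  0.55]
tool z [-2.e-04  1.e-04 -1.e+00] yaw 0.4247
shift tool mm [ 58.1 -40.   93. ]
```

Emit:
{"op": "jog_arm", "data": {
  "series": [
    [[12,-8,10,0,0,0,60],[12,-8,10,0,0,0,60],[12,-8,13,0,0,0,60],[12,-8,20,0,0,0,60],[10,-8,20,0,0,0,60],[0,0,20,0,0,0,60],[0,0,10,0,0,0,60],[0,0,0,0,0,0,60],[0,0,0,0,0,0,60],[0,0,0,0,0,0,60]]
  ]
}}

```text
time_s: 2.1
eef_pos: [0.4982, -0.1105, 0.0912]
eef_rot: [0.001, 0.978, 0.21, 0.001]
wrist_force: [0.2, -0.6, -0.1]
opening: 0.699
grasp_force: 0.0
```

```bash
python3 - <<'E'
from h import *
o,r=st([.498,-.108,.021])
c=snap('side'); cv2.imwrite('pics/side2.png',cv2.resize(c['frame'][120:312,150:406],(800,600),interpolation=2))
E
```

```text
t 2.1 p [ 0.4982 -0.1105  0.0912] F [ 0.23 -0.63 -0.15] tau [ 0.002 -0.051  0.009] open 0.699 grip 0.0 q [-0.45  0.16  1.86  0.    1.13  0.7 ]
tool z [ 1.7e-03 -8.0e-04 -1.0e+00] yaw 0.4241
shift tool mm [ 0.7 -2.4 70.2]
```

View pics/side2.png

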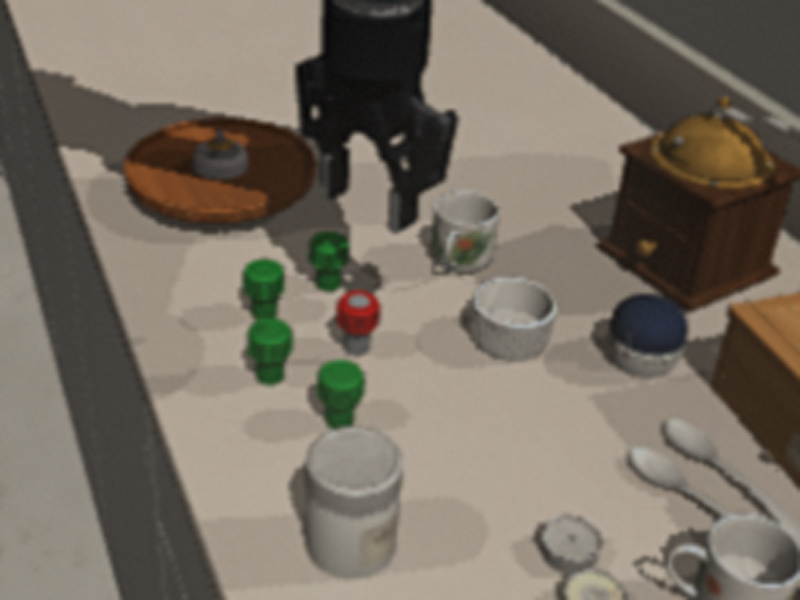

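```bash
python3 - <<'E'
from h import *
c=np.load('pics/side.npy',allow_pickle=True).item()
q=proj(c,[[.498,-.1105,.091],[.498,-.108,.0488],[.498,-.108,0],[.465,.1706,.068]]); print(((q-[150,120]+.5)*3.125).round(1))
# what top centre of tool in side crop (359,300) gives at z .0488, foot (358,345)
print(atz(c,[np.array([359,300])/3.125-.5+[150,120]],.0488),atz(c,[np.array([221,134])/3.125-.5+[150,120]],.068))
E
```

```text
[[366.  259.4]
 [362.7 301.4]
 [360.3 349.2]
 [223.6 131.3]]
[[ 0.49594645 -0.10527327  0.0488    ]] [[0.46103785 0.16602549 0.068     ]]
```

```bash
python3 - <<'E'
from h import *
c=np.load('pics/side.npy',allow_pickle=True).item(); P=cloud(c)
for u,v in [(333,185),(403,212),(402,195),(440,140),(360,315),(375,40)]:
    x,y=int(u/3.125+150),int(v/3.125+120); print((u,v),P[y,x].round(3),c['frame'][y,x])
b=P[120:200,240:300].reshape(-1,3); f=c['frame'][120:200,240:300].reshape(-1,3).max(1)
m=(f<60)&(b[:,2]>.06)&(b[:,2]<.12); print(m.sum()); b=b[m]; print(b[b[:,2].argsort()[:15]].round(3))
t=snap('top'); P=cloud(t); b=P[150:230,240:330].reshape(-1,3); b=b[(b[:,2]>.06)&(b[:,2]<.4)]; print('top',len(b),b.min(0),b.max(0),b[b[:,2].argsort()[:5]])
cv2.imwrite('pics/top2.png',cv2.resize(t['frame'][130:274,190:382],(800,600),interpolation=2))
E
```

```text
(333, 185) [ 0.478 -0.086  0.147] [24 25 28]
(403, 212) [ 0.507 -0.149  0.157] [36 39 40]
(402, 195) [ 0.506 -0.149  0.17 ] [30 33 34]
(440, 140) [ 0.519 -0.174  0.225] [30 30 32]
(360, 315) [ 0.491 -0.122  0.048] [ 31  37 165]
(375, 40) [ 0.483 -0.143  0.289] [21 21 21]
0
[]
top 145 [ 0.46118867 -0.11384935  0.18082311] [ 0.54505409 -0.04998421  0.37199854] [[ 0.49300559 -0.06727581  0.18082311]
 [ 0.47398286 -0.07605236  0.18091539]
 [ 0.47407025 -0.08145493  0.18266768]
 [ 0.47933139 -0.07576079  0.1838663 ]
 [ 0.49287037 -0.06988318  0.18423038]]
```

View pics/top2.png

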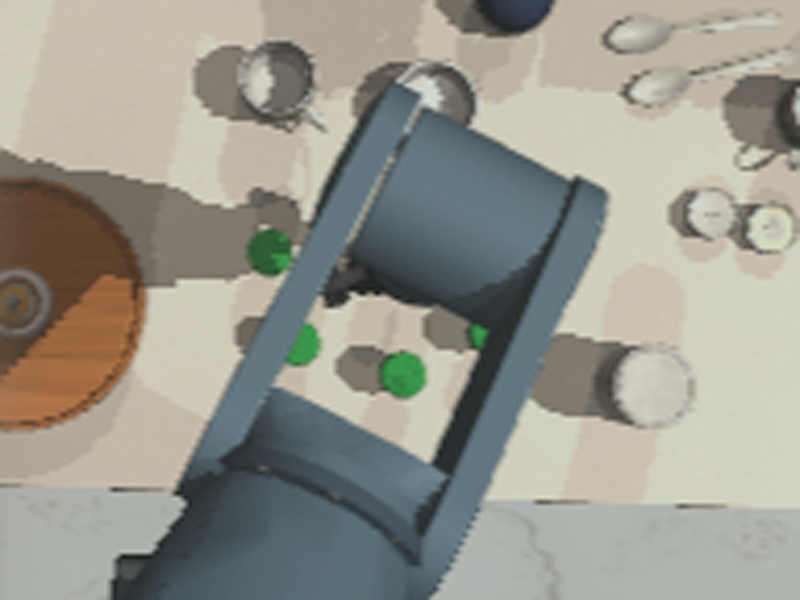

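Top view: the wrist hides the red tool, and one finger shows at (350,280). In the side view the fingertips look about 40 mm higher than the reported TCP, so I'll re-measure.

```bash
python3 - <<'E'
from h import *
st(); c=snap('side'); P=cloud(c)
b=P[120:215,230:310].reshape(-1,3); f=c['frame'][120:215,230:310].reshape(-1,3).max(1)
m=(f<60)&(b[:,2]>.06)&(b[:,2]<.3)&(np.hypot(b[:,0]-.498,b[:,1]+.11)<.08); b=b[m]; print(m.sum(),b[b[:,2].argsort()[:12]].round(3))
cv2.imwrite('pics/side3.png',cv2.resize(c['frame'][130:230,220:320],(600,600),interpolation=2))
E
```

```text
t 2.2 p [ 0.4982 -0.1103  0.0912] F [ 0.24 -0.2   0.12] tau [-0.006 -0.03  -0.013] open 0.703 grip 0.0 q [-0.45  0.16  1.86 -0.    1.13  0.7 ]
tool z [ 1.8e-03 -9.0e-04 -1.0e+00] yaw 0.4244
1966 [[ 0.479 -0.086  0.136]
 [ 0.489 -0.08   0.136]
 [ 0.482 -0.084  0.137]
 [ 0.475 -0.088  0.138]
 [ 0.479 -0.084  0.138]
 [ 0.485 -0.083  0.139]
 [ 0.476 -0.085  0.139]
 [ 0.482 -0.084  0.14 ]
 [ 0.475 -0.082  0.14 ]
 [ 0.49  -0.082  0.14 ]
 [ 0.488 -0.082  0.14 ]
 [ 0.492 -0.079  0.141]]
```

View pics/side3.png

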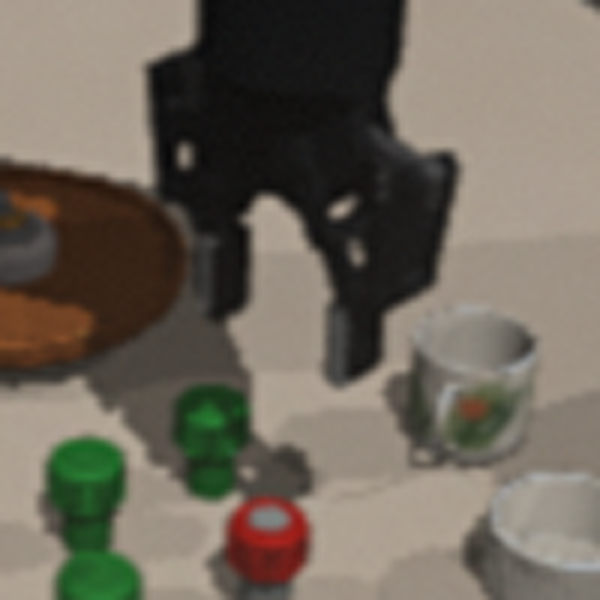

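Emit:
{"op": "jog_arm", "data": {
  "series": [
    [[0,0,0,0,0,0,0],[0,0,0,0,0,0,0],[0,0,0,0,0,0,0],[0,0,0,0,0,0,0],[0,0,0,0,0,0,0],[0,0,0,0,0,0,0],[0,0,0,0,0,0,0],[0,0,0,0,0,0,0],[0,0,0,0,0,0,0],[0,0,0,0,0,0,0]]
  ]
}}

```text
time_s: 3.25
eef_pos: [0.4974, -0.1098, 0.0902]
eef_rot: [-0.0, 0.978, 0.211, -0.0]
wrist_force: [0.3, 0.4, 0.2]
opening: -0.003
grasp_force: 0.0
```

```bash
python3 - <<'E'
from h import *
st(); c=snap('side'); P=cloud(c)
b=P[120:215,230:310].reshape(-1,3); f=c['frame'][120:215,230:310].reshape(-1,3).max(1)
m=(f<60)&(b[:,2]>.06)&(b[:,2]<.3)&(np.hypot(b[:,0]-.498,b[:,1]+.11)<.08); b=b[m]; print(m.sum(),b[b[:,2].argsort()[:10]].round(3))
E
```

```text
t 3.25 p [ 0.4974 -0.1098  0.0902] F [0.28 0.45 0.18] tau [0.051 0.07  0.043] open -0.003 grip 0.0 q [-0.45  0.16  1.86 -0.    1.12  0.7 ]
tool z [-1.e-04  0.e+00 -1.e+00] yaw 0.4248
1696 [[ 0.487 -0.117  0.136]
 [ 0.493 -0.12   0.136]
 [ 0.485 -0.114  0.137]
 [ 0.503 -0.121  0.138]
 [ 0.494 -0.123  0.138]
 [ 0.496 -0.124  0.138]
 [ 0.487 -0.117  0.138]
 [ 0.5   -0.121  0.138]
 [ 0.492 -0.121  0.14 ]
 [ 0.495 -0.122  0.14 ]]
```

```bash
python3 - <<'E'
from h import *
c=np.load('pics/side.npy',allow_pickle=True).item(); P=cloud(c)
b=P[100:235,200:330].reshape(-1,3)
b=b[(b[:,2]>.055)&(b[:,2]<.4)&(np.hypot(b[:,0]-.498,b[:,1]+.11)<.06)]
for lo in np.arange(.06,.2,.01):
    k=b[(b[:,2]>lo)&(b[:,2]<=lo+.01)]; print(round(lo,2),len(k),k.mean(0).round(3) if len(k) else '')
cv2.imwrite('pics/side4.png',cv2.resize(c['frame'][130:230,220:320],(600,600),interpolation=2))
E
```

```text
0.06 0 
0.07 0 
0.08 0 
0.09 0 
0.1 0 
0.11 0 
0.12 2 [ 0.5   -0.114  0.129]
0.13 27 [ 0.491 -0.117  0.136]
0.14 46 [ 0.493 -0.118  0.145]
0.15 47 [ 0.493 -0.118  0.155]
0.16 37 [ 0.49  -0.117  0.164]
0.17 70 [ 0.489 -0.117  0.176]
0.18 115 [ 0.49  -0.116  0.185]
0.19 127 [ 0.49  -0.118  0.196]
0.2 131 [ 0.486 -0.113  0.205]
```

View pics/side4.png

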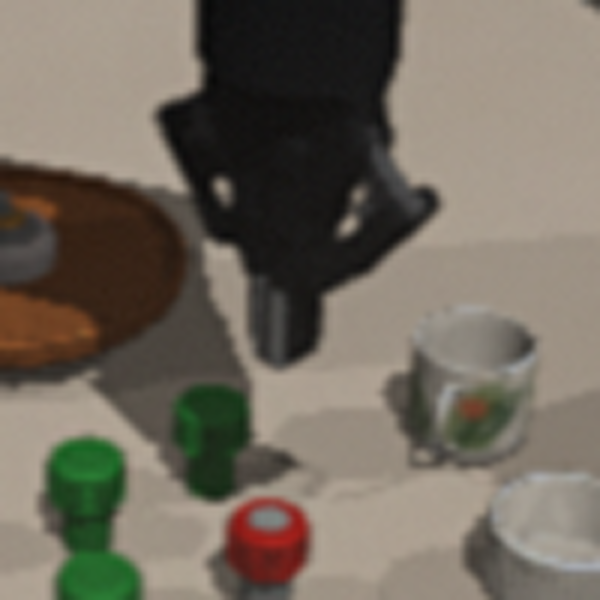

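Closed fingertips at (280,365) in the crop: their lower end is about z=0.13, against a reported TCP of 0.090. I'll reopen and descend while straddling the tool, which is safe under either reading, then compare.

Emit:
{"op": "jog_arm", "data": {
  "series": [
    [[0,0,0,0,0,0,60],[0,0,0,0,0,0,60],[0,0,0,0,0,0,60],[0,0,0,0,0,0,60],[0,-1,5,0,0,0,60],[0,-1,10,0,0,0,60],[0,0,15,0,0,0,60],[0,0,15,0,0,0,60],[0,0,10,0,0,0,60],[0,0,5,0,0,0,60]]
  ]
}}

```text
time_s: 4.3
eef_pos: [0.4956, -0.1074, 0.0286]
eef_rot: [-0.001, 0.978, 0.211, -0.001]
wrist_force: [-0.3, -0.4, 0.1]
opening: 0.695
grasp_force: 0.0
```

```bash
cat >> h.py <<'E'
def hist(c,x,y,rad=.07):
    P=cloud(c); f=c['frame'].astype(int); b=P.reshape(-1,3); f=f.reshape(-1,3)
    m=(b[:,2]>.01)&(b[:,2]<.2)&(np.hypot(b[:,0]-x,b[:,1]-y)<rad)&(f.max(1)<90)&(f.max(1)-f.min(1)<25)
    b=b[m]; 
    for lo in np.arange(.01,.12,.01):
        k=b[(b[:,2]>lo)&(b[:,2]<=lo+.01)]; print(round(lo,2),len(k),end='; ')
    print()
E
python3 - <<'E'
from h import *
st([.498,-.108,.021]); c=snap('side'); hist(c,.498,-.11)
cv2.imwrite('pics/side5.png',cv2.resize(c['frame'][150:250,220:320],(600,600),interpolation=2))
E
```

```text
t 4.3 p [ 0.4956 -0.1074  0.0286] F [-0.29 -0.42  0.06] tau [-0.032  0.022  0.022] open 0.695 grip 0.0 q [-0.45  0.25  1.9  -0.    1.    0.7 ]
tool z [-0.0022  0.001  -1.    ] yaw 0.4248
shift tool mm [1.9 1.5 7.6]
0.01 22; 0.02 9; 0.03 0; 0.04 0; 0.05 0; 0.06 0; 0.07 25; 0.08 54; 0.09 58; 0.1 63; 0.11 57;
```

View pics/side5.png

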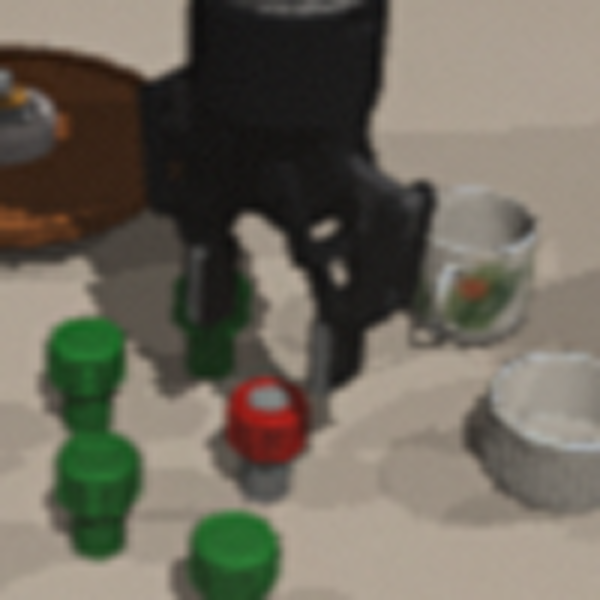

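The fingertips at (205,320) and (335,385) straddle the red head at (268,420), but are still at about z=0.073. So the reported z reads roughly 40 mm low, and I'll continue down in guarded steps.

Emit:
{"op": "jog_arm", "data": {
  "series": [
    [[1,1,5,0,0,0,60],[1,0.5,8,0,0,0,60],[0,0,8,0,0,0,60],[0,0,6,0,0,0,60],[0,0,4,0,0,0,60],[0,0,3,0,0,0,60],[0,0,2,0,0,0,60],[0,0,0,0,0,0,60],[0,0,0,0,0,0,60],[0,0,0,0,0,0,60]]
  ]
}}

```text
time_s: 5.35
eef_pos: [0.4993, -0.1086, -0.0055]
eef_rot: [0.0, 0.978, 0.211, 0.0]
wrist_force: [0.7, -0.0, 0.8]
opening: 0.705
grasp_force: 0.0
```

```bash
python3 - <<'E'
from h import *
st([.498,-.108,-.02]); c=snap('side'); hist(c,.498,-.11)
cv2.imwrite('pics/side6.png',cv2.resize(c['frame'][150:250,220:320],(600,600),interpolation=2))
f=c['frame'].astype(int);m=(f[...,2]>130)&(f[...,1]<70)&(f[...,0]<70);print(cv2.connectedComponentsWithStats(m.astype(np.uint8))[2])
E
```

```text
t 5.35 p [ 0.4993 -0.1086 -0.0055] F [ 0.7  -0.02  0.84] tau [-0.003 -0.037  0.   ] open 0.705 grip 0.0 q [-0.45  0.32  1.9   0.    0.92  0.7 ]
tool z [ 5.e-04 -2.e-04 -1.e+00] yaw 0.4248
shift tool mm [-1.  -1.1 14.5]
0.01 25; 0.02 9; 0.03 5; 0.04 44; 0.05 55; 0.06 62; 0.07 43; 0.08 79; 0.09 122; 0.1 144; 0.11 140; 
[[     0      0    512    384 196571]
 [   259    214     11      7     37]]
```

View pics/side6.png

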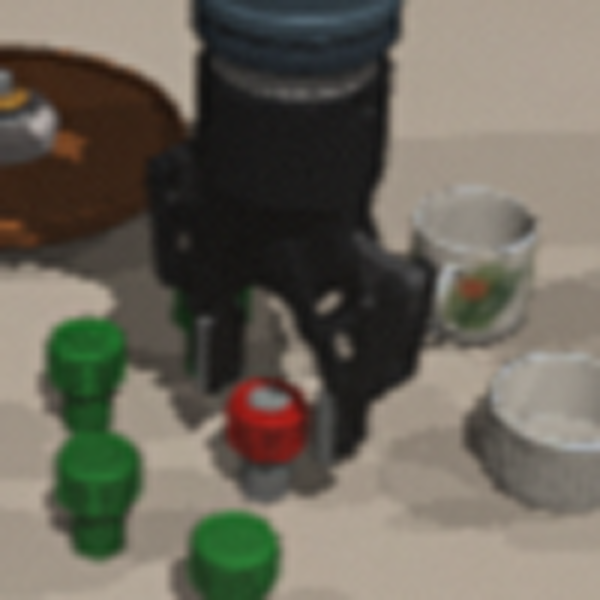

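The fingers now straddle the head: tips at (210,390) and (335,460), red head at (268,420), with no contact at reported z = -5.5 mm. I'll go 14 mm lower, then close.

Emit:
{"op": "jog_arm", "data": {
  "series": [
    [[-0.5,-0.5,4,0,0,0,60],[-0.5,-0.5,4,0,0,0,60],[0,0,3,0,0,0,60],[0,0,2,0,0,0,60],[0,0,1,0,0,0,60],[0,0,0,0,0,0,45],[0,0,0,0,0,0,38],[0,0,0,0,0,0,30],[0,0,0,0,0,0,25],[0,0,0,0,0,0,20]]
  ]
}}

```text
time_s: 6.4
eef_pos: [0.4979, -0.1079, -0.0195]
eef_rot: [0.0, 0.978, 0.211, 0.0]
wrist_force: [-1.5, 0.7, 5.4]
opening: 0.37
grasp_force: 59.1
```

Emit:
{"op": "jog_arm", "data": {
  "series": [
    [[0,0,0,0,0,0,10],[0,0,0,0,0,0,10],[0,0,0,0,0,0,10],[0,0,0,0,0,0,10],[0,0,-2,0,0,0,10],[0,0,-4,0,0,0,10],[0,0,-8,0,0,0,10],[0,0,-10,0,0,0,10],[0,0,-10,0,0,0,10],[0,0,-6,0,0,0,10]]
  ]
}}

```text
time_s: 7.4
eef_pos: [0.4986, -0.1084, 0.0218]
eef_rot: [0.001, 0.978, 0.211, 0.001]
wrist_force: [-0.3, -0.2, -0.8]
opening: 0.372
grasp_force: 59.4
```

```bash
cat >> h.py <<'E'
def red(c):
    f=c['frame'].astype(int);m=(f[...,2]>110)&(f[...,1]<70)&(f[...,0]<70)
    k,l,s,_=cv2.connectedComponentsWithStats(m.astype(np.uint8)); i=1+s[1:,4].argmax(); p=cloud(c)[l==i]
    print('red box',s[i],'pts med',np.median(p,0).round(4),'zrange',p[:,2].min().round(4),p[:,2].max().round(4))
E
python3 - <<'E'
from h import *
st(); red(snap('side'))
E
```

```text
t 7.4 p [ 0.4986 -0.1084  0.0218] F [-0.28 -0.2  -0.83] tau [-0.065 -0.016  0.032] open 0.372 grip 59.4 q [-0.45  0.27  1.89 -0.    0.98  0.7 ]
tool z [ 1.8e-03 -9.0e-04 -1.0e+00] yaw 0.4248
red box [260 201   8   8  30] pts med [ 0.4869 -0.1153  0.0898] zrange 0.0871 0.0909
```

Emit:
{"op": "jog_arm", "data": {
  "series": [
    [[0,0,-10,0,0,0,10],[0,0,-15,0,0,0,10],[2,-6,-16,0,0,0,10],[6,-18,-15,0,0,0,10],[8,-26,-8,0,0,0,10],[10,-32,0,0,0,0,10],[11,-35,0,0,0,0,10],[11,-35,0,0,0,0,10],[10,-32,0,0,0,0,10],[8,-24,0,0,0,0,10]]
  ]
}}

```text
time_s: 8.45
eef_pos: [0.4714, 0.1106, 0.0845]
eef_rot: [-0.0, 0.977, 0.211, -0.0]
wrist_force: [-0.8, -0.6, -1.1]
opening: 0.372
grasp_force: 59.5
```

Emit:
{"op": "jog_arm", "data": {
  "series": [
    [[6,-20,0,0,0,0,10],[5,-16,0,0,0,0,10],[4,-12,0,0,0,0,10],[2,-6,0,0,0,0,10],[1,-3,0,0,0,0,10],[0.5,-2,0,0,0,0,10],[0,0,0,0,0,0,10],[0,0,0,0,0,0,10],[0,0,0,0,0,0,10],[0,0,0,0,0,0,10]]
  ]
}}

```text
time_s: 9.45
eef_pos: [0.4648, 0.1698, 0.0842]
eef_rot: [0.0, 0.978, 0.211, -0.0]
wrist_force: [-0.7, 0.8, -0.9]
opening: 0.367
grasp_force: 59.5
```

```bash
cp pics/top.npy pics/top_wrist.npy; python3 - <<'E'
from h import *
st([.465,.1706,.0855]); c=snap('side'); red(c)
t=np.load('pics/top_wrist.npy',allow_pickle=True).item()
# sub-pixel hub ring & nut centre from top image (unoccluded)
f=t['frame'].astype(int); sub=f[188:216,180:208]
m=((sub.max(2)-sub.min(2)<30)&(sub.mean(2)>130)).astype(np.uint8)
k,l,s,ce=cv2.connectedComponentsWithStats(m); i=1+s[1:,4].argmax(); h=cv2.convexHull(np.argwhere(l==i)[:,::-1].astype(np.int32)); 
e=cv2.fitEllipse(h); print('hub ell',np.array(e[0])+[180,188],e[1],atz(t,[np.array(e[0])+[180,188]],.046))
print('tip', atz(t,[[192.7,201.8]],.068))
# side: where spindle/foot would appear
print(proj(c,[[.465,.1706,.068]]))
cv2.imwrite('pics/side7.png',cv2.resize(c['frame'][110:185,190:290],(800,600),interpolation=2))
E
```

```text
t 9.45 p [0.4648 0.1698 0.0842] F [-0.71  0.76 -0.91] tau [-0.037  0.005 -0.001] open 0.367 grip 59.5 q [ 0.11  0.13  1.9  -0.    1.11  1.26]
tool z [-0. -0. -1.] yaw 0.4243
shift tool mm [ 0.5 -0.6 -1.3]
red box [192 161  32  27 229] pts med [0.4103 0.1679 0.0288] zrange 0.0263 0.5764Traceback (most recent call last):
  File "<stdin>", line 7, in <module>
ValueError: attempt to get argmax of an empty sequence
```

```bash
python3 - <<'E'
from h import *
c=np.load('pics/side.npy',allow_pickle=True).item()
t=np.load('pics/top_wrist.npy',allow_pickle=True).item()
f=t['frame'].astype(int); sub=f[188:216,180:208]
m=((sub.max(2)-sub.min(2)<30)&(sub.mean(2)>95)).astype(np.uint8)
k,l,s,ce=cv2.connectedComponentsWithStats(m)
for i in range(1,k):
    if s[i,4]>15:
        h=cv2.convexHull(np.argwhere(l==i)[:,::-1].astype(np.int32)); 
        if len(h)>=5: e=cv2.fitEllipse(h); q=np.array(e[0])+[180,188]; print('hub ell',q,e[1],atz(t,[q],.046))
print('tip', atz(t,[[192.7,201.8]],.068))
p,_=[(proj(c,[[.465,.1706,.068]])),0]; print(((p-[190,110]+.5)*8))
cv2.imwrite('pics/side7.png',cv2.resize(c['frame'][110:185,190:290],(800,600),interpolation=2))
E
```

```text
hub ell [193.12851524 201.90448475] (15.340042114257812, 16.13114356994629) [[0.46654766 0.17084922 0.046     ]]
tip [[0.46605949 0.16851391 0.068     ]]
[[252.41215624 416.15257778]]
```

View pics/side7.png

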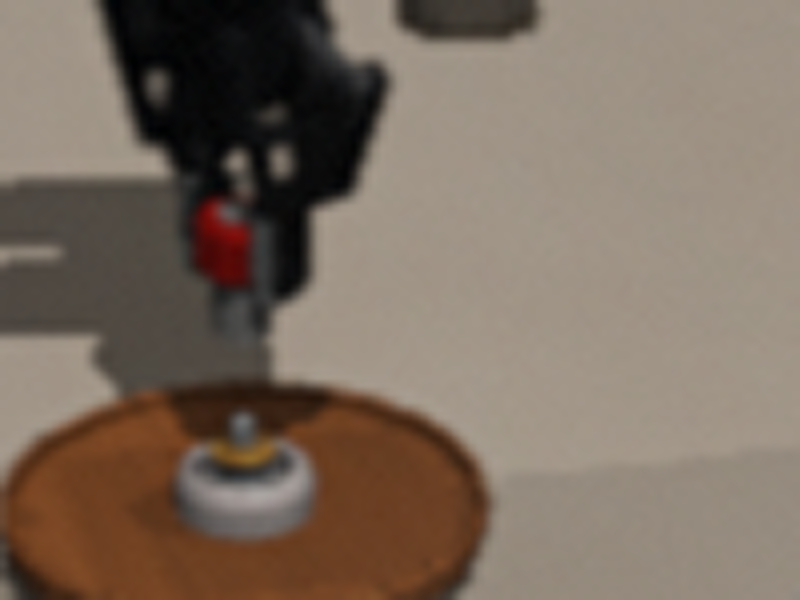

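```bash
python3 - <<'E'
from h import *
c=np.load('pics/side.npy',allow_pickle=True).item()
g=lambda P:((proj(c,P)-[190,110]+.5)*8).round(1)
px=lambda u,v:np.array([u,v])/8-.5+[190,110]
s=atz(c,[px(242,413)],.068)[0]; print('spindle side cam',s)
w=(R(c)[:,0]); w=np.array([w[0],w[1],0])
for z,r in((.1037,.0115),(.115,.0115),(.1302,.017),(.1525,.017)):
    P=np.array([s[0],s[1],z]); print(z,g([P-w*r,P,P+w*r]).tolist())
f=c['frame'].astype(int)
for v in (243,260,305,315,325): 
    y=int(v/8+110); print(v,y,[tuple(f[y,x]) for x in range(212,226)])
E
```

```text
spindle side cam [0.46196089 0.17433685 0.068     ]
0.1037 [[208.6, 328.0], [239.2, 328.6], [269.8, 329.3]]
0.115 [[207.6, 300.7], [238.4, 301.3], [269.1, 301.9]]
0.1302 [[191.3, 263.1], [237.1, 264.1], [283.0, 265.0]]
0.1525 [[189.0, 207.5], [235.4, 208.4], [281.7, 209.4]]
243 140 [(np.int64(59), np.int64(65), np.int64(67)), (np.int64(43), np.int64(46), np.int64(51)), (np.int64(19), np.int64(21), np.int64(57)), (np.int64(10), np.int64(12), np.int64(71)), (np.int64(7), np.int64(9), np.int64(75)), (np.int64(9), np.int64(10), np.int64(88)), (np.int64(11), np.int64(12), np.int64(101)), (np.int64(8), np.int64(12), np.int64(106)), (np.int64(16), np.int64(18), np.int64(97)), (np.int64(39), np.int64(39), np.int64(71)), (np.int64(58), np.int64(58), np.int64(60)), (np.int64(50), np.int64(50), np.int64(49)), (np.int64(27), np.int64(27), np.int64(28)), (np.int64(13), np.int64(12), np.int64(13))]
260 142 [(np.int64(64), np.int64(71), np.int64(72)), (np.int64(46), np.int64(50), np.int64(55)), (np.int64(22), np.int64(23), np.int64(55)), (np.int64(7), np.int64(10), np.int64(67)), (np.int64(6), np.i
[... 1605 characters left out ...]
(122), np.int64(131)), (np.int64(134), np.int64(148), np.int64(160))]
325 150 [(np.int64(66), np.int64(73), np.int64(79)), (np.int64(66), np.int64(73), np.int64(80)), (np.int64(67), np.int64(75), np.int64(79)), (np.int64(64), np.int64(71), np.int64(77)), (np.int64(56), np.int64(61), np.int64(64)), (np.int64(55), np.int64(57), np.int64(58)), (np.int64(65), np.int64(66), np.int64(66)), (np.int64(72), np.int64(73), np.int64(73)), (np.int64(69), np.int64(71), np.int64(71)), (np.int64(54), np.int64(54), np.int64(55)), (np.int64(41), np.int64(42), np.int64(43)), (np.int64(66), np.int64(71), np.int64(75)), (np.int64(115), np.int64(126), np.int64(137)), (np.int64(137), np.int64(150), np.int64(163))]
```

The tube sits about 1 mm left of the spindle tip at (242,415), well within the 2.5 mm clearance. I'll nudge it over and descend until the tip is about 7 mm in the bore.

Emit:
{"op": "jog_arm", "data": {
  "series": [
    [[0.7,0,4,0,0,0,10],[0,0,8,0,0,0,10],[0,0,10,0,0,0,10],[0,0,8,0,0,0,10],[0,0,5,0,0,0,10],[0,0,4,0,0,0,10],[0,0,3,0,0,0,10],[0,0,1,0,0,0,10],[0,0,0,0,0,0,10],[0,0,0,0,0,0,10]]
  ]
}}

```text
time_s: 10.5
eef_pos: [0.4656, 0.1705, 0.0415]
eef_rot: [0.0, 0.978, 0.211, 0.0]
wrist_force: [-0.2, -0.2, -0.7]
opening: 0.368
grasp_force: 59.5
```

```bash
python3 - <<'E'
from h import *
st()
E
```

```text
t 10.5 p [0.4656 0.1705 0.0415] F [-0.21 -0.19 -0.72] tau [-0.002  0.011 -0.042] open 0.368 grip 59.5 q [0.11 0.21 1.92 0.   1.01 1.26]
tool z [ 6.e-04  1.e-04 -1.e+00] yaw 0.4248
```

Emit:
{"op": "jog_arm", "data": {
  "series": [
    [[0,0,1,0,0,0,10],[0,0,1,0,0,0,10],[0,0,1,0,0,0,10],[0,0,1,0,0,0,10],[0,0,1,0,0,0,10],[0,0,1,0,0,0,10],[0,0,1,0,0,0,10],[0,0,1,0,0,0,10],[0,0,1,0,0,0,10],[0,0,1,0,0,0,10]]
  ]
}}

```text
time_s: 11.5
eef_pos: [0.4661, 0.1708, 0.0324]
eef_rot: [-0.0, 0.978, 0.211, 0.001]
wrist_force: [-3.0, 0.5, 8.5]
opening: 0.371
grasp_force: 60.3
```

Emit:
{"op": "jog_arm", "data": {
  "series": [
    [[0,0,0.2,0,0,0,10],[0,0,0.2,0,0,0,10],[0,0,0.2,0,0,0,10],[0,0,0.2,0,0,0,10],[0,0,0.2,0,0,0,10],[0,0,0.1,0,0,0,10],[0,0,0.1,0,0,0,10],[0,0,0.1,0,0,0,10],[0,0,0.1,0,0,0,10],[0,0,0.1,0,0,0,10]]
  ]
}}

```text
time_s: 12.5
eef_pos: [0.4661, 0.1707, 0.0309]
eef_rot: [-0.0, 0.978, 0.211, 0.001]
wrist_force: [-3.1, 0.5, 8.3]
opening: 0.37
grasp_force: 60.3
```

Emit:
{"op": "jog_arm", "data": {
  "series": [
    [[0,0,0.3,0,0,0,10],[0,0,0.3,0,0,0,10],[0,0,0.3,0,0,0,10],[0,0,0.3,0,0,0,10],[0,0,0.3,0,0,0,10],[0,0,0.3,0,0,0,10],[0,0,0.3,0,0,0,10],[0,0,0.3,0,0,0,10],[0,0,0.3,0,0,0,10],[0,0,0.3,0,0,0,10]]
  ]
}}

```text
time_s: 13.5
eef_pos: [0.4661, 0.1708, 0.0279]
eef_rot: [-0.0, 0.978, 0.211, 0.001]
wrist_force: [-2.5, 0.3, 8.5]
opening: 0.372
grasp_force: 60.3
```

Emit:
{"op": "jog_arm", "data": {
  "series": [
    [[0,0,0.2,0,0,0,10],[0,0,0.2,0,0,0,10],[0,0,0.2,0,0,0,10],[0,0,0.2,0,0,0,10],[0,0,0.2,0,0,0,10],[0,0,0.1,0,0,0,10],[0,0,0.1,0,0,0,10],[0,0,0.1,0,0,0,10],[0,0,0.1,0,0,0,10],[0,0,0.1,0,0,0,10]]
  ]
}}

```text
time_s: 14.5
eef_pos: [0.4661, 0.1707, 0.0264]
eef_rot: [-0.0, 0.978, 0.211, 0.001]
wrist_force: [-2.0, -0.1, 8.8]
opening: 0.369
grasp_force: 60.3
```

Emit:
{"op": "jog_arm", "data": {
  "series": [
    [[0,0,0.2,0,0,0,10],[0,0,0.2,0,0,0,10],[0,0,0.2,0,0,0,10],[0,0,0.2,0,0,0,10],[0,0,0.2,0,0,0,10],[0,0,0.1,0,0,0,10],[0,0,0.1,0,0,0,10],[0,0,0.1,0,0,0,10],[0,0,0.1,0,0,0,10],[0,0,0.1,0,0,0,10]]
  ]
}}

```text
time_s: 15.5
eef_pos: [0.4661, 0.1708, 0.0249]
eef_rot: [-0.0, 0.978, 0.211, 0.001]
wrist_force: [-2.6, 0.5, 8.8]
opening: 0.37
grasp_force: 60.3
```

Emit:
{"op": "jog_arm", "data": {
  "series": [
    [[0,0,0.2,0,0,0,10],[0,0,0.2,0,0,0,10],[0,0,0.2,0,0,0,10],[0,0,0.2,0,0,0,10],[0,0,0.2,0,0,0,10],[0,0,0.1,0,0,0,10],[0,0,0.1,0,0,0,10],[0,0,0.1,0,0,0,10],[0,0,0.1,0,0,0,10],[0,0,0.1,0,0,0,10]]
  ]
}}

```text
time_s: 16.5
eef_pos: [0.4663, 0.1708, 0.0237]
eef_rot: [-0.0, 0.978, 0.211, 0.001]
wrist_force: [-3.3, 0.9, 11.6]
opening: 0.37
grasp_force: 60.6
```

Force jumped by about 3 N: the nut is on the washer. Now press on in small steps.

Emit:
{"op": "jog_arm", "data": {
  "series": [
    [[0,0,0.2,0,0,0,10],[0,0,0.2,0,0,0,10],[0,0,0.2,0,0,0,10],[0,0,0.2,0,0,0,10],[0,0,0.2,0,0,0,10],[0,0,0,0,0,0,10],[0,0,0,0,0,0,10],[0,0,0,0,0,0,10],[0,0,0,0,0,0,10],[0,0,0,0,0,0,10]]
  ]
}}

```text
time_s: 17.5
eef_pos: [0.4665, 0.1709, 0.0231]
eef_rot: [-0.0, 0.978, 0.211, 0.001]
wrist_force: [-3.8, 0.6, 14.5]
opening: 0.372
grasp_force: 60.8
```

Emit:
{"op": "jog_arm", "data": {
  "series": [
    [[0,0,0.3,0,0,0,10],[0,0,0.3,0,0,0,10],[0,0,0.3,0,0,0,10],[0,0,0.3,0,0,0,10],[0,0,0.2,0,0,0,10],[0,0,0,0,0,0,10],[0,0,0,0,0,0,10],[0,0,0,0,0,0,10],[0,0,0,0,0,0,10],[0,0,0,0,0,0,10]]
  ]
}}

```text
time_s: 18.5
eef_pos: [0.4668, 0.171, 0.0223]
eef_rot: [-0.0, 0.978, 0.211, 0.001]
wrist_force: [-6.2, 1.1, 19.1]
opening: 0.369
grasp_force: 61.2
```

```bash
python3 - <<'E'
from h import *
st()
E
```

```text
t 18.5 p [0.4668 0.171  0.0223] F [-6.21  1.13 19.14] tau [0.115 1.081 0.014] open 0.369 grip 61.2 q [0.11 0.24 1.93 0.   0.97 1.26]
tool z [ 2.6e-03  8.0e-04 -1.0e+00] yaw 0.425
```

Washer load is about 10 N, roughly 1.4 mm compressed. Lift off and return the tool to its old spot.

Emit:
{"op": "jog_arm", "data": {
  "series": [
    [[0,0,-2,0,0,0,10],[0,0,-4,0,0,0,10],[0,0,-6,0,0,0,10],[0,0,-8,0,0,0,10],[0,0,-10,0,0,0,10],[0,0,-10,0,0,0,10],[0,0,-10,0,0,0,10],[0,0,-8,0,0,0,10],[0,0,-6,0,0,0,10],[0,0,-4,0,0,0,10]]
  ]
}}

```text
time_s: 19.5
eef_pos: [0.4656, 0.1705, 0.0885]
eef_rot: [0.0, 0.978, 0.211, 0.0]
wrist_force: [0.4, -0.1, -1.4]
opening: 0.37
grasp_force: 59.5
```

```bash
python3 - <<'E'
from h import *
st([.498,-.108,.085])
E
```

```text
t 19.5 p [0.4656 0.1705 0.0885] F [ 0.42 -0.07 -1.36] tau [ 0.021 -0.01   0.006] open 0.37 grip 59.5 q [0.11 0.13 1.9  0.   1.12 1.26]
tool z [ 7.e-04  1.e-04 -1.e+00] yaw 0.4248
shift tool mm [-85.2 267.1   3.5]
```

Emit:
{"op": "jog_arm", "data": {
  "series": [
    [[-4,12,0,0,0,0,10],[-8,25,0,0,0,0,10],[-11,35,0,0,0,0,10],[-11,35,0,0,0,0,10],[-11,35,0,0,0,0,10],[-11,35,0,0,0,0,10],[-11,35,0,0,0,0,10],[-9,28,0,0,0,0,10],[-6,18,0,0,0,0,10],[-3,9,0,0,0,0,10]]
  ]
}}

```text
time_s: 20.5
eef_pos: [0.4974, -0.1103, 0.0873]
eef_rot: [-0.0, 0.978, 0.21, -0.0]
wrist_force: [0.4, 1.1, -1.0]
opening: 0.374
grasp_force: 59.6
```

Emit:
{"op": "jog_arm", "data": {
  "series": [
    [[0,0,5,0,0,0,10],[0,0,10,0,0,0,10],[0,0,20,0,0,0,10],[0,0,20,0,0,0,10],[0,0,20,0,0,0,10],[0,0,15,0,0,0,10],[0,0,8,0,0,0,10],[0,0,4,0,0,0,10],[0,0,2,0,0,0,10],[0,0,0,0,0,0,10]]
  ]
}}

```text
time_s: 21.5
eef_pos: [0.4982, -0.1078, -0.0159]
eef_rot: [0.0, 0.977, 0.211, 0.0]
wrist_force: [-0.0, 0.2, -1.5]
opening: 0.37
grasp_force: 59.6
```

```bash
python3 - <<'E'
from h import *
st([.498,-.108,-.0195])
E
```

```text
t 21.5 p [ 0.4982 -0.1078 -0.0159] F [-0.03  0.23 -1.53] tau [-0.039 -0.008 -0.011] open 0.37 grip 59.6 q [-0.45  0.34  1.9   0.    0.9   0.7 ]
tool z [ 5.e-04 -2.e-04 -1.e+00] yaw 0.4252
shift tool mm [-0.3  0.1  3.6]
```

Emit:
{"op": "jog_arm", "data": {
  "series": [
    [[0,0,1,0,0,0,10],[0,0,1,0,0,0,10],[0,0,0.5,0,0,0,10],[0,0,0.5,0,0,0,10],[0,0,0.3,0,0,0,10],[0,0,0.3,0,0,0,10],[0,0,0.2,0,0,0,10],[0,0,0,0,0,0,10],[0,0,0,0,0,0,10],[0,0,0,0,0,0,10]]
  ]
}}

```text
time_s: 22.5
eef_pos: [0.4983, -0.1079, -0.0195]
eef_rot: [0.0, 0.978, 0.211, 0.0]
wrist_force: [-1.4, 1.4, 5.3]
opening: 0.37
grasp_force: 60.1
```

Emit:
{"op": "jog_arm", "data": {
  "series": [
    [[0,0,0,0,0,0,33],[0,0,0,0,0,0,36],[0,0,0,0,0,0,40],[0,0,0,0,0,0,45],[0,0,0,0,0,0,50],[0,0,0,0,0,0,55],[0,0,0,0,0,0,60],[0,0,0,0,0,0,60],[0,0,0,0,0,0,60],[0,0,0,0,0,0,60]]
  ]
}}

```text
time_s: 23.5
eef_pos: [0.4979, -0.1079, -0.02]
eef_rot: [-0.0, 0.978, 0.211, -0.0]
wrist_force: [-0.4, 0.2, 0.7]
opening: 0.707
grasp_force: 0.0
```

Emit:
{"op": "jog_arm", "data": {
  "series": [
    [[0,0,-3,0,0,0,60],[0,0,-6,0,0,0,60],[0,0,-12,0,0,0,60],[0,0,-18,0,0,0,60],[0,0,-25,0,0,0,60],[0,0,-25,0,0,0,60],[0,0,-25,0,0,0,60],[0,0,-18,0,0,0,60],[0,0,-8,0,0,0,60],[0,0,0,0,0,0,60]]
  ]
}}

```text
time_s: 24.5
eef_pos: [0.4989, -0.1083, 0.1218]
eef_rot: [0.001, 0.978, 0.211, 0.001]
wrist_force: [0.1, 0.9, -0.8]
opening: 0.701
grasp_force: 0.0
```

```bash
python3 - <<'E'
from h import *
st(); c=snap('side'); red(c)
P=cloud(c); f=c['frame'].astype(int)
# first-scene reference: red box [258 215 13 12], median [.493 -.120 .0454]
b=P[140:165,210:235].reshape(-1,3); print('hub/nut region z max',b[b[:,2]<.3][:,2].max())
E
```

```text
t 24.5 p [ 0.4989 -0.1083  0.1218] F [ 0.14  0.92 -0.81] tau [-0.039  0.019 -0.06 ] open 0.701 grip 0.0 q [-0.45  0.11  1.84 -0.    1.19  0.7 ]
tool z [ 0.003  -0.0014 -1.    ] yaw 0.4249
red box [196 171  37  17 229] pts med [0.4359 0.128  0.0288] zrange 0.0261 0.5764
hub/nut region z max 0.06800284860779626
```

```bash
python3 - <<'E'
from h import *
c=np.load('pics/side.npy',allow_pickle=True).item(); f=c['frame'].astype(int); P=cloud(c)
m=(f[...,2]>130)&(f[...,1]<70)&(f[...,0]<70); m[:,:240]=0
s=cv2.connectedComponentsWithStats(m.astype(np.uint8))[2]; print(s[1:]); print(np.median(P[m],0),P[m][:,2].max())
E
```

```text
[[259 213  12   8  46]]
[ 0.49252737 -0.11473764  0.04827415] 0.050209085389294694
```

```bash
python3 -c "
from h import *
print(ctrl.hand_in())"
```

```text
the job is handed in; nothing more can be done
None
```

The nut is pressed onto the spring washer at an estimated 10 N (about 1.4 mm compression), the red-headed tool stands back on the worktop at its original spot, and the job is handed in with no verdict returned.

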